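# Free a stuck locating post from its fixture

## Task

Slide the loose fixture plate straight back until its rear edge is home under the lip of the hold-down stop, flat against the stop face. Then work the stuck locating post loose by rocking it sideways, to the left and to the right, until both brass pads have been pushed back, lift it out of its socket and finish while still holding it upright over the socket, just clear of it (about a finger's width), so that the seat can be wiped. The fixture stays home against the stop and flat on the bench, and the other things on the bench are left alone.

Things in the scene. Friction and masses are not known exactly. Their poses are not given: they have to be found in the camera images.
- stop: Fixed hold-down stop: steel bar 40 (x) x 200 (y) mm with a bright lip on top. Origin on the bench in the middle of its front face, the plane x = 0; its +x points into the bar, away from the robot; y along it. The lip reaches 16 mm forward of the face, underside 14.5 mm and top 23.5 mm above the bench (screw heads to 30 mm).
- fixture: Loose fixture, 1.06 kg: alloy plate 130 x 130 x 12 mm with a dark steel socket block 48 (x) x 72 (y) mm, top 58 mm up. Origin on the underside below the socket centre, z up; the plate spans x -43 to +87 mm (rear edge), y -65 to +65. The block's smooth front face (x = -24, z 12 to 58 mm) is good to push. Starts 5 to 10 cm short of the stop, a little turned.
- post: Steel locating post, 0.25 kg, 114 mm tall, upright in the socket on its floor 12 mm above the bench, 46 mm deep. Origin at the foot's centre, z up, y as the fixture's. Shank 28 x 28 mm to z = 62; head 30 (x) x 36 (y) mm from z = 62 to 96, gripped across its y faces; round 16 mm spigot to 114. Pad noses in a groove (z 28 to 42) in both y faces lock it: pulled straight it rises 6 mm and stops.
- pad_left (a joint): How far the brass pad on the fixture's +y side of the post is pushed back, m: 0 fully in, 0.0058 its end; over 0.003 clears the post, over 0.0045 with ease. Drag of about 8 N, no spring: it stays where pushed. Leaning the post about its foot towards a pad by some 8 to 11 degrees (about 4 N at the head) pushes that pad back; with both back the post lifts out freely.
- pad_right (a joint): The same for the brass pad on the fixture's -y side (value grows as it is pushed to -y).
- socket_mouth (a point): centre of the socket's opening, at the top of the socket block, 58 mm above the fixture's underside; axes as the fixture.
- heel (a point): middle of the fixture plate's rear edge, 6 mm above the bench when it lies flat; axes as the fixture.
- stop_face (a point): middle of the stop's front face, 6 mm above the bench; axes as the stop; the heel's x in this frame is 0 when the fixture is home.
- turned_part: bystander: bright turned sleeve 72 mm long lying on the bench.
- hex_key: bystander: hex key 82 mm long lying on the bench.
- caliper: bystander: caliper 202 mm long lying on the bench.
- glue_bottle: bystander: white glue bottle 80 mm tall.
- tape_roll: bystander: roll of tape, 100 mm across, lying flat.
Things that resemble listed ones, but are neither listed nor needed, are in the scene too. What is shaped like the post but red is not meant.

How it is judged (in metres and radians):
On the way, in this order (a step that is already met when the one before it is completed fails the run):
1. the fixture is home: its rear edge under the lip and within 4 mm of the stop face, square to it within 3 degrees, with the post still down in its socket (x of heel in the frame of stop_face above -0.004 m and angle between the x axis of fixture and the x axis of stop, either way round below 0.052 rad and z of post in the frame of socket_mouth below -0.035 m), for 0.2 s.
2. both pads have been pushed back more than 3 mm, with the post's foot still in the socket and the fixture home (value of joint each of pad_left, pad_right above 0.003 m and x of heel in the frame of stop_face above -0.008 m and z of post in the frame of socket_mouth below -0.025 m), for 0.1 s.
At the end, for the whole second after the job is handed in: The post is held by the fingers, touching nothing else, still and upright within 11 degrees, its foot 3 to 45 mm above the socket's top and within 25 mm of the socket's centre line; the fixture lies flat with its rear edge within 8 mm of the stop face, square within 4 degrees (z of post in the frame of socket_mouth between 0.003 and 0.045 m and horizontal distance between post and socket_mouth below 0.025 m and angle between post's own z axis and vertical below 0.2 rad and linear speed of post below 0.03 m/s and contact force between the fingers and post above 1 N and contact force between post and fixture below 0.1 N and x of heel in the frame of stop_face above -0.008 m and angle between the x axis of fixture and the x axis of stop, either way round below 0.07 rad and angle between fixture's own z axis and vertical below 0.03 rad); the arm keeps its last pose, push and grip.
It fails at once if a bystander is pushed more than 3 cm (distance of any of turned_part, hex_key, caliper, glue_bottle, tape_roll from where it was at the start of the episode above 0.03 m).
It fails at once if the fixture is lifted or tipped by more than 8 degrees (angle between fixture's own z axis and vertical above 0.14 rad or height (world z) of fixture above 0.02 m).
It also fails if it takes over 61 s, if anything falls off the work surface, if the arm or the gripper's body presses on something with over 40 N, if the wrist force passes 120 N, or if a joint passes its speed limit or range.

## Robot

A 6-joint arm with a two-finger parallel gripper is mounted at the origin on the work surface; the furniture and walls round the work are solid. World frame = base frame: x ahead of the robot, y to its left, z up, the work surface at z = 0. Lengths are in mm, angles in rad, forces in N, time in s.
With the tool pointing down it reaches from about 350 to 875 mm from the base axis. Payload 4.2 kg.
Tool frame: the origin (TCP) lies between the finger pads; the fingertips stand 14 mm ahead of it and the grasp point (between the pads) lies 5 mm behind it; z points along the fingers, y is the line along which they close (so a half turn about z gives the same grasp; the last joint's range is limited). The gripper opens to 85 mm and grips with 20 to 120 N. Pads are 22 mm wide; open, the fingers measure 114 mm over their backs; the gripper's body (76 mm by 85 mm) begins 54 mm behind the grasp point. The pads swing forward as they close: fully open they stand 13 mm farther back than shut.
Start: joints at [-0.909, 0.385, 0.008, 0, -1.194, -0.259], TCP at [245.01, -574.951, 245.312] pointing down, gripper open.
Joint ranges: [-3.14, 3.14], [-1.21, 2.06], [-1.07, 1.41], [-3.16, 2.05], [-2.99, -0.16], [-3.1, 3.1]. Speed limits (rad/s): [2.79, 2.79, 3.14, 3.14, 3.14, 3.14].

## Interface

Orientations are given as a unit quaternion [x, y, z, w].
In Python, from bench import * gives the robot as it stands.
- The arm moves only by the tool carry_out, never from a script. Its argument "motion" is a list of rows, each a list of 7 numbers: the turn, a rotation vector about the tool's x, y, z in rad, then the shift along the tool's x, y, z in mm, then the opening, from -1 (shut) to 1 (fully open), so that 0 is half open. A call has 1 to 5 rows; each row is the pose to reach, as a shift and turn from the pose commanded when the call began, along the tool's axes at that moment; what a row does not reach only later rows make up. A row lasts 1/8 s, in which the tool goes at most 62.5 mm and 10.7 degrees, less where a joint would pass 70% of its speed; a pose out of reach is approached as far as the arm can. A call with a gripper value outside its range is refused whole. The fingers move at their own pace and stop on an object; the grip force is fixed at half the most. Time passes only in rows, so rows that repeat a pose let the fingers close. It gives the time, the measured TCP pose, the force, the opening and the grip force at its end, in the units of the state.
- read_state(): the state, without advancing time (a new reading comes with each control period).
- get_image(name): name is "scene" or "side" or "wrist"; returns a dict with "color" (384x512x3 uint8, blue, green, red), "mtx" (3x3 intrinsics, pixels), "k1" (the pictures are not rectified: a ray, as slopes to the right and down, at radius r is drawn at 1 + k1 r^2 times it, then the intrinsics apply), "position" and "orientation" of the camera in the world. Camera axes: x right, y down, z forward; pixel columns grow to the right and rows downward; lengths in mm; the calibration is good to about 2 mm. A picture is of the moment at which its call begins. There is no depth.
- job_done(): hands the job in; it is judged then, once.
The state is a dict: "clock": time; "joints": joint angles; "joint_vel": joint speeds; "joint_efforts": joint torques, N m; "position": TCP position; "ee_rot": TCP orientation; "contact_force": force on the tool from outside, world axes, zero at the start; "wrist_torque": the same for the moment, N m; "gripper_width": finger opening in mm; "grasp_force": force on a finger pad.
Only numpy, scipy, OpenCV 4.12 (cv2) and the standard library are available. Lean on these libraries where they do the work, as an engineer would, in place of code of your own. Each camera call takes 0.05 s, during which the arm holds its last target. There are 200 camera calls.

## Working session

There is one attempt and no reset: what is moved stays moved. The work goes in short steps, Python scripts to look and compute and a tool call to move; the robot and the scene stay as the last step left them, time stands still between calls to the robot, and variables do not carry over. Pictures are saved under pics/ and viewed, at most 10 in all, crops included, and the job is handed in when it is done.

Besides the shell and the picture viewer there is one more tool, called after "Request:" as name(argument=value, ...), one argument or row to a line, values as JSON. carry_out: Moves the arm, as the interface text tells. Its arguments: {"type":"object","properties":{"motion":{"type":"array"}},"required":["motion"]}

```bash
ls; mkdir -p pics; cat > h.py <<'E'
from bench import *
import numpy as np, cv2
from scipy.spatial.transform import Rotation as R
def ray(im,u,v):
    K=np.array(im["mtx"]);x=(u-K[0,2])/K[0,0];y=(v-K[1,2])/K[1,1]
    rd=np.hypot(x,y);r=rd
    for _ in range(30): r=rd/(1+im["k1"]*r*r)
    s=r/rd if rd>0 else 1
    return R.from_quat(im["orientation"]).apply([x*s,y*s,1])
def onz(im,u,v,z):
    d=ray(im,u,v);p=np.array(im["position"]);return p+d*(z-p[2])/d[2]
def proj(im,P):
    q=R.from_quat(im["orientation"]).inv().apply(np.array(P,float)-im["position"])
    x=q[...,:2]/q[...,2:];r2=(x**2).sum(-1,keepdims=True);x=x*(1+im["k1"]*r2)
    K=np.array(im["mtx"]);return x*[K[0,0],K[1,1]]+[K[0,2],K[1,2]]
E
python3 - <<'E'
from h import *
import pickle
s=read_state();print(s)
for n in("scene","side"):
    im=get_image(n);pickle.dump(im,open(n+"0.pkl","wb"));print(n,im["position"],im["orientation"],im["mtx"],im["k1"])
    cv2.imwrite(f"pics/{n}0.png",cv2.resize(im["color"],(800,600),interpolation=cv2.INTER_CUBIC))
E
```

```text
pics
{'clock': 0.0, 'joints': array([-9.09395992e-01,  3.85565687e-01,  6.61775175e-03, -5.08997477e-04,
       -1.19400079e+00, -2.58589742e-01]), 'joint_vel': array([-0.00064267, -0.00054767,  0.00198772,  0.00064656,  0.0005651 ,
        0.0013934 ]), 'joint_efforts': array([-1.38270592e-03, -3.92283690e+01,  1.88409519e+01,  4.18638870e+00,
       -4.48261257e-03,  2.43156143e-05]), 'position': array([ 244.79877746, -574.45709142,  244.2113975 ]), 'ee_rot': array([-1.99954298e-01,  9.79804605e-01,  1.06934386e-03, -2.65814223e-04]), 'contact_force': array([-0.12193062,  0.15008072, -0.1306133 ]), 'wrist_torque': array([ 0.02663557,  0.0141861 , -0.01853308]), 'grasp_force': 0.0, 'gripper_width': 85.15983233090412}
scene [-241.49913106  661.70071462  622.32431378] [-0.36142307  0.77913205 -0.45890565  0.22744716] [[484.03608026   0.         250.49544409]
 [  0.         484.03608026 195.36353059]
 [  0.           0.           1.        ]] -0.12004220794786216
side [ 319.47873677 -885.13565389  709.76619691] [ 0.87590155 -0.11503874  0.07362706 -0.46275438] [[444.75567229   0.         259.29286622]
 [  0.         444.75567229 198.59854388]
 [  0.           0.           1.        ]] -0.05553819598950627
```

View pics/scene0.png

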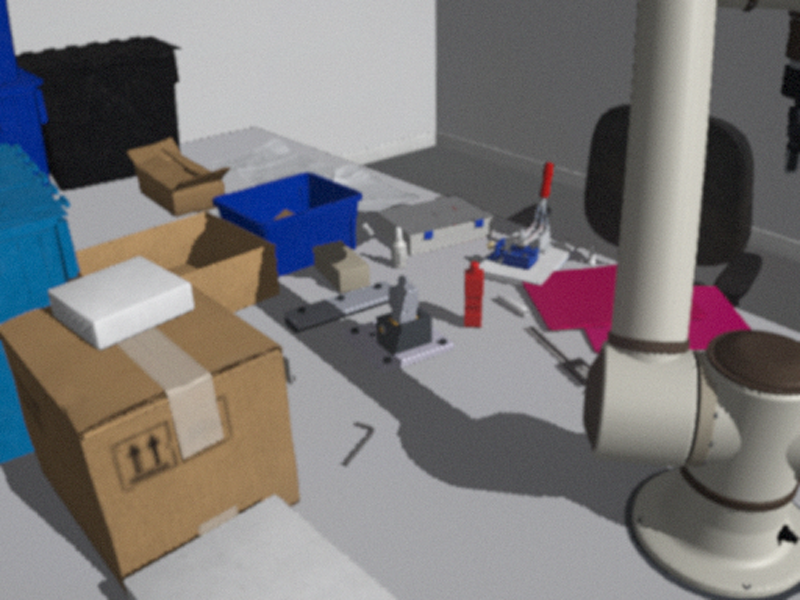

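View pics/side0.png

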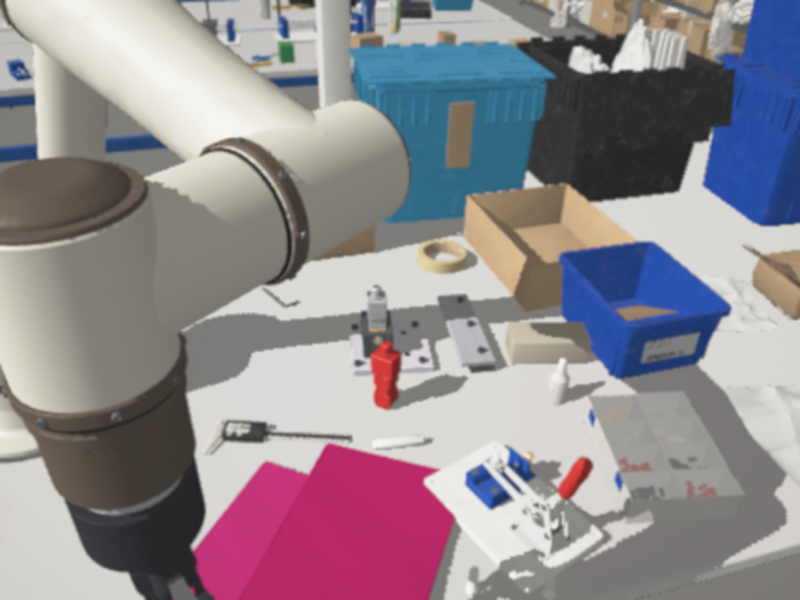

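The side view shows the fixture at about (390,345) with the grey post, the red lookalike at (385,375), and the stop at (465,330). The scene view shows the post at (403,300). I'll zoom in on both.

```bash
python3 - <<'E'
from h import *
import pickle
a=pickle.load(open("side0.pkl","rb"))["color"][175:265,212:332]
b=pickle.load(open("scene0.pkl","rb"))["color"][170:242,178:298]
z=lambda c:cv2.resize(c,None,fx=6.6,fy=6.6,interpolation=cv2.INTER_CUBIC)
cv2.imwrite("pics/a.png",z(a));cv2.imwrite("pics/b.png",z(b))
E
```

```text
(no output)
```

View pics/a.png

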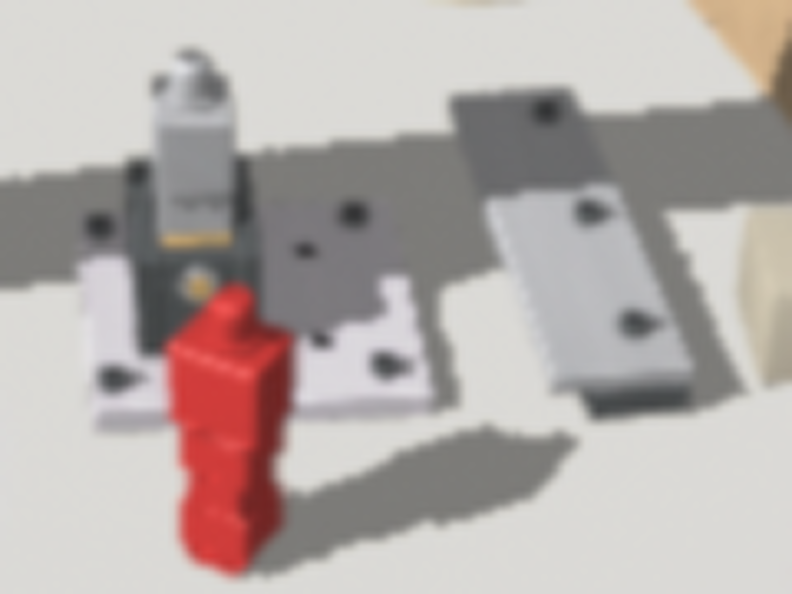

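View pics/b.png

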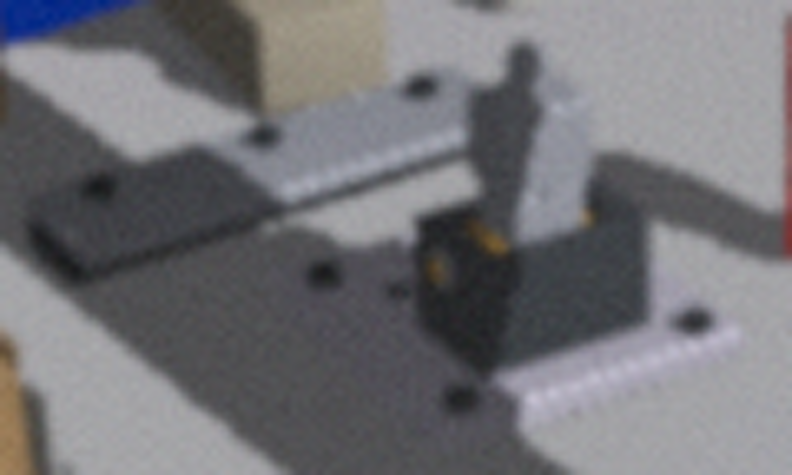

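The side crop shows the plate's corners at (97,410) and (432,385), the head's near top edge at (157,117)-(233,120), and the lip's corners at (450,95), (572,90), (690,372) and (553,385). The scene crop shows the block's corners at (648,205), (648,325) and (490,378), and the plate's front-right corner at (740,330). I'll fit both poses.

```bash
cat > fit.py <<'E'
from h import *
import pickle
from scipy.optimize import least_squares
S=pickle.load(open("side0.pkl","rb"));C=pickle.load(open("scene0.pkl","rb"))
px=lambda u,v,o:(np.array([u,v])+.5)/6.6-.5+o
so=np.array([212,175]);co=np.array([178,170])
F=[(S,so,97,410,-43,-65,12),(S,so,432,387,87,-65,12),(S,so,97,430,-43,-65,0),(S,so,432,408,87,-65,0),
(S,so,128,160,-24,36,58),(S,so,250,160,24,36,58),(S,so,140,350,-24,-36,12),
(S,so,157,117,-15,-18,108),(S,so,233,120,15,-18,108),(S,so,190,52,0,0,126),
(C,co,648,205,-24,-36,58),(C,co,648,325,-24,-36,12),(C,co,490,378,-24,36,12),(C,co,515,252,-24,36,58),(C,co,415,215,24,36,58),
(C,co,740,330,-43,-65,12),(C,co,523,45,0,0,126)]
T=[(S,so,450,95,-16,100,23.5),(S,so,572,90,40,100,23.5),(S,so,690,372,40,-100,23.5),(S,so,553,387,-16,-100,23.5),
(S,so,692,406,40,-100,0),(C,co,75,257,-16,100,23.5),(C,co,30,220,40,100,23.5)]
def fit(P,g):
    def f(p):
        c,s=np.cos(p[2]),np.sin(p[2])
        return np.concatenate([proj(i,[p[0]+c*x-s*y,p[1]+s*x+c*y,z])-px(u,v,o) for i,o,u,v,x,y,z in P])
    r=least_squares(f,g,loss="soft_l1",x_scale=[100,100,1]);print(r.x);print(r.fun.reshape(-1,2).round(1).tolist());return r.x
a=fit(F,[500,0,0]);b=fit(T,[650,0,0])
d=a[:2]-b[:2];c,s=np.cos(b[2]),np.sin(b[2])
print("fixture in stop frame",c*d[0]+s*d[1],-s*d[0]+c*d[1],"rel yaw",a[2]-b[2])
red=(np.array([232,560])+.5)/6.6-.5+so;print("red",onz(S,*red,0))
E
python3 fit.py
```

```text
[ 5.37189474e+02  1.60883451e+01 -1.30943537e-01]
[[-0.3, 0.7], [0.6, 0.4], [-0.2, 1.4], [0.4, 1.0], [-1.2, -0.1], [-1.4, -1.2], [-0.3, 2.0], [-0.3, 1.6], [0.4, 0.4], [-0.0, 1.0], [-0.3, 1.0], [-0.3, -0.7], [-1.4, 0.1], [-5.7, 2.4], [-1.1, -0.3], [-0.0, -1.5], [0.1, -0.2]]
[ 6.80390612e+02  1.86628885e+01 -1.09366128e-01]
[[-0.7, -0.0], [-0.1, -0.6], [0.7, -0.5], [-0.3, -0.8], [-0.5, 1.7], [1.5, -1.4], [-1.4, -4.5]]
fixture in stop frame -142.06457332796734 -18.189313536210793 rel yaw -0.02157740893988158
red [ 519.27625432 -120.80968582    0.        ]
```

```bash
cat >> h.py <<'E'
def pose(yaw,tilt=0,lean=0):
    u=np.array([np.cos(yaw),np.sin(yaw),0]);v=np.array([-u[1],u[0],0]);k=np.array([0,0,1.])
    z=np.sin(tilt)*u-np.cos(tilt)*k
    M=np.column_stack([np.cross(v,z),v,z])
    return R.from_rotvec(lean*u)*R.from_matrix(M)   # lean>0: top goes to -y
def rel(p,Rt,p0=None,R0=None):
    s=read_state();p0=s["position"] if p0 is None else p0;R0=R.from_quat(s["ee_rot"]) if R0 is None else R0
    print("turn",(R0.inv()*Rt).as_rotvec().round(3),"shift",R0.inv().apply(np.array(p)-p0).round(1))
FX=np.array([537.2,16.1]);FY=-.131;ST=np.array([680.4,18.7]);SY=-.1094
E
python3 - <<'E'
from h import *
u=np.array([np.cos(SY),np.sin(SY)])
for x,z in((-80,200),(-80,45)): 
    p=[*(FX+x*u),z];print(p);rel(p,pose(SY,np.radians(30)))
E
```

```text
[np.float64(457.67825711830767), np.float64(24.83455259632717), 200]
turn [ 0.136 -0.513  0.5  ] shift [-430.7  467.9   45.2]
[np.float64(457.67825711830767), np.float64(24.83455259632717), 45]
turn [ 0.136 -0.513  0.5  ] shift [-430.7  467.6  200.2]
```

Request:
carry_out(
  motion=[
    [0.136, -0.513, 0.5, -430, 468, 45, 0],
    [0.136, -0.513, 0.5, -430, 468, 45, 0],
    [0.136, -0.513, 0.5, -430, 468, 45, 0],
    [0.136, -0.513, 0.5, -430, 468, 45, 0],
    [0.136, -0.513, 0.5, -430, 468, 45, 0],
  ],
)

```text
clock: 0.72
position: [347.8, -279.9, 222.9]
ee_rot: [0.055, 0.964, -0.015, 0.26]
contact_force: [1.2, -0.7, 0.2]
gripper_width: 42.8
grasp_force: 0.0
```

```bash
cat > a.py <<'E'
from h import *
u=np.array([np.cos(SY),np.sin(SY)]);print(read_state()["joints"].round(2))
for x,z in((-80,200),(-80,45)): rel([*(FX+x*u),z],pose(SY,np.radians(30)))
E
python3 a.py
```

```text
[-0.43 -0.07 -0.61 -0.31 -0.55 -1.03]
turn [-0.002  0.003 -0.005] shift [-52.6 315.3  57.3]
turn [-0.002  0.003 -0.005] shift [ 25.3 315.2 191.3]
```

Request:
carry_out(
  motion=[
    [0, 0, 0, -52, 315, 57, 0],
    [0, 0, 0, -52, 315, 57, 0],
    [0, 0, 0, -52, 315, 57, 0],
    [0, 0, 0, -52, 315, 57, 0],
    [0, 0, 0, -52, 315, 57, 0],
  ],
)

```text
clock: 1.35
position: [415.2, -110.0, 210.9]
ee_rot: [0.054, 0.964, -0.019, 0.259]
contact_force: [1.0, -1.2, 0.8]
gripper_width: 42.9
grasp_force: 0.0
```

```bash
python3 a.py; python3 - <<'E'
from h import *
import pickle
im=get_image("wrist");pickle.dump(im,open("w0.pkl","wb"));cv2.imwrite("pics/w0.png",cv2.resize(im["color"],(800,600)))
E
```

```text
[ 0.14 -0.15 -1.02  0.63 -0.23 -2.41]
turn [-0.011  0.002 -0.   ] shift [-18.3 138.9  21.7]
turn [-0.011  0.002 -0.   ] shift [ 59.4 140.3 155.8]
```

View pics/w0.png

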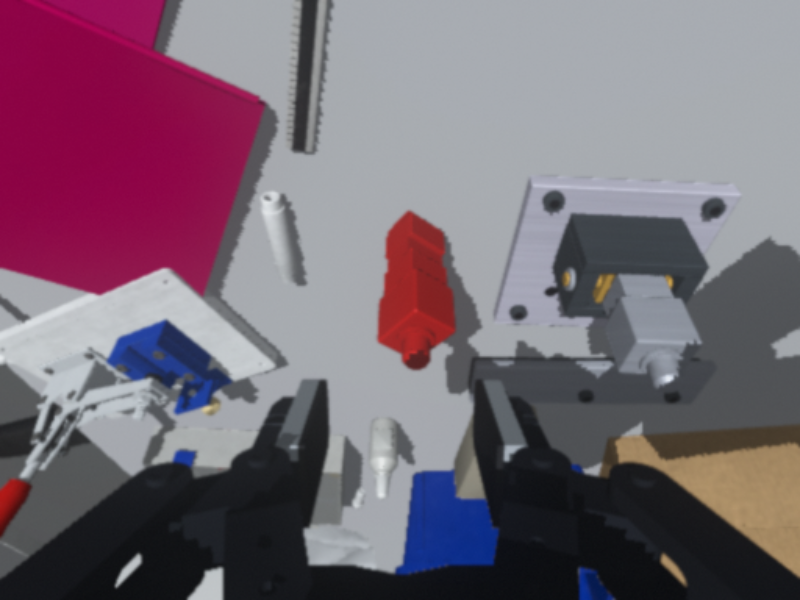

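The wrist view shows the fixture at upper right, clear of the red post at (415,290). At 30° tilt joint 5 sits close to its limit, so I'll use a slight tilt and push on the plate's front edge with shut fingers.

```bash
cat > a.py <<'E'
from h import *
u=np.array([np.cos(SY),np.sin(SY)]);print(read_state()["joints"].round(2))
for x,z in((-78,180),(-78,60),(-78,19)): rel([*(FX+x*u),z],pose(SY,np.radians(10)))
E
python3 a.py; python3 - <<'E'
from h import *
import pickle
S=pickle.load(open("side0.pkl","rb"))
for u,v in((262,290),(297,303)): print(onz(S,u*.64,v*.64,3))
E
```

```text
[ 0.14 -0.15 -1.03  0.64 -0.23 -2.41]
turn [-0.009  0.352  0.002] shift [ -9.8 136.5  39.8]
turn [-0.009  0.352  0.002] shift [ 50.4 137.7 143.6]
turn [-0.009  0.352  0.002] shift [ 71.  138.1 179. ]
[372.46241385 244.81235518   3.        ]
[429.92966585 185.16734248   3.        ]
```

Request:
carry_out(
  motion=[
    [-0.009, 0.352, 0, -10, 136, 40, -1],
    [-0.009, 0.352, 0, -10, 136, 40, -1],
    [-0.009, 0.352, 0, -10, 136, 40, -1],
    [-0.009, 0.352, 0, -10, 136, 40, -1],
    [-0.009, 0.352, 0, -10, 136, 40, -1],
  ],
)

```text
clock: 2.02
position: [458.5, 18.9, 179.7]
ee_rot: [0.057, 0.995, -0.006, 0.086]
contact_force: [-0.3, -0.6, -0.1]
gripper_width: 0.0
grasp_force: 0.0
```

```bash
python3 a.py
```

```text
[ 0.46  0.09 -0.64  0.15 -0.7  -2.24]
turn [-0.003 -0.003 -0.004] shift [-0.6  5.8 -0.3]
turn [-0.003 -0.003 -0.004] shift [ 19.9   6.  118. ]
turn [-0.003 -0.003 -0.004] shift [ 26.9   6.1 158.4]
```

Request:
carry_out(
  motion=[
    [0, 0, 0, 7, 3, 40, -1],
    [0, 0, 0, 14, 6, 80, -1],
    [0, 0, 0, 20, 6, 118, -1],
    [0, 0, 0, 24, 6, 140, -1],
    [0, 0, 0, 26.5, 6, 156, -1],
  ],
)

```text
clock: 2.65
position: [460.6, 23.2, 25.8]
ee_rot: [0.057, 0.995, -0.005, 0.08]
contact_force: [3.6, 4.3, -0.9]
gripper_width: 0.1
grasp_force: 0.0
```

```bash
python3 a.py; python3 - <<'E'
from h import *
u=np.array([np.cos(SY),np.sin(SY)]);
print(read_state()["contact_force"])
for x in(-56,-26,-6,0): rel([*(FX+x*u),19],pose(SY,np.radians(10)))
E
```

```text
[ 0.41  0.36 -0.93  0.54 -0.16 -2.62]
turn [-0.002 -0.013 -0.005] shift [ -23.7    1.  -152.4]
turn [-0.002 -0.013 -0.005] shift [ -4.4   1.2 -33.9]
turn [-0.002 -0.013 -0.005] shift [2.2 1.3 6.5]
[ 3.64257137  4.32780564 -0.86395859]
turn [-0.002 -0.013 -0.005] shift [-19.5   1.4  10.1]
turn [-0.002 -0.013 -0.005] shift [-49.1   1.5  14.9]
turn [-0.002 -0.013 -0.005] shift [-68.9   1.6  18.1]
turn [-0.002 -0.013 -0.005] shift [-74.8   1.7  19.1]
```

Request:
carry_out(
  motion=[
    [0, 0, 0, -7, 1, 1, -1],
    [0, 0, 0, -14, 1, 2.5, -1],
    [0, 0, 0, -14, 1, 2.5, -1],
  ],
)

```text
clock: 3.02
position: [477.4, 23.8, 27.3]
ee_rot: [0.057, 0.995, -0.004, 0.083]
contact_force: [-0.6, 0.5, -0.4]
gripper_width: 0.1
grasp_force: 0.0
```

```bash
cat > b.py <<'E'
from h import *
s=read_state();print(s["joints"].round(2),s["position"],s["contact_force"])
u=np.array([np.cos(SY),np.sin(SY)]);
for x in(-62,-56,-26,0): rel([*(FX+x*u),19],pose(SY,np.radians(10)))
E
python3 b.py
```

```text
[ 0.41  0.38 -0.87  0.43 -0.2  -2.51] [477.37482565  23.82108874  27.29034796] [-0.63736248  0.49007914 -0.3693931 ]
turn [ 0.    -0.009 -0.006] shift [ 3.  -1.2  7.9]
turn [ 0.    -0.009 -0.006] shift [-2.9 -1.1  8.9]
turn [ 0.    -0.009 -0.006] shift [-32.5  -1.   13.8]
turn [ 0.    -0.009 -0.006] shift [-58.1  -0.8  18.1]
```

Request:
carry_out(
  motion=[
    [0, 0, -0.006, 2, -1, 5, -1],
    [0, 0, -0.006, 2, -1, 8, -1],
    [0, 0, -0.006, 2, -1, 8, -1],
  ],
)

```text
clock: 3.4
position: [476.8, 23.4, 19.6]
ee_rot: [0.054, 0.995, -0.004, 0.081]
contact_force: [1.0, -0.2, 0.8]
gripper_width: 0.1
grasp_force: 0.0
```

```bash
python3 b.py
```

```text
[ 0.39  0.39 -0.89  0.51 -0.16 -2.57] [476.78708515  23.37315677  19.63726513] [ 0.95202344 -0.24660966  0.80154501]
turn [ 0.    -0.011  0.001] shift [ 1.2 -0.6  0.4]
turn [ 0.    -0.011  0.001] shift [-4.7 -0.6  1.4]
turn [ 0.    -0.011  0.001] shift [-34.3  -0.7   6.3]
turn [ 0.    -0.011  0.001] shift [-59.9  -0.7  10.5]
```

Request:
carry_out(
  motion=[
    [0, 0, 0, -6, 0, 1.3, -1],
    [0, 0, 0, -12, -0.5, 2.3, -1],
    [0, 0, 0, -19, -0.5, 3.4, -1],
    [0, 0, 0, -26, -0.5, 4.6, -1],
    [0, 0, 0, -33, -0.5, 5.8, -1],
  ],
)

```text
clock: 4.03
position: [504.2, 16.8, 17.9]
ee_rot: [0.055, 0.996, -0.008, 0.076]
contact_force: [-14.2, 1.5, 10.0]
gripper_width: 0.1
grasp_force: 6.9
```

```bash
python3 b.py; python3 - <<'E'
from h import *
import pickle
im=get_image("side");pickle.dump(im,open("side1.pkl","wb"))
cv2.imwrite("pics/c.png",cv2.resize(im["color"][175:265,212:332],None,fx=6.6,fy=6.6,interpolation=cv2.INTER_CUBIC))
E
```

```text
[ 0.39  0.43 -0.77  0.32 -0.25 -2.37] [504.18721264  16.79145983  17.91251707] [-14.22628639   1.51418051  10.00043169]
turn [-0.007 -0.022  0.   ] shift [28.6  2.9 -5.5]
turn [-0.007 -0.022  0.   ] shift [22.7  2.9 -4.6]
turn [-0.007 -0.022  0.   ] shift [-7.   2.9 -0. ]
turn [-0.007 -0.022  0.   ] shift [-32.7   2.9   3.9]
```

View pics/c.png

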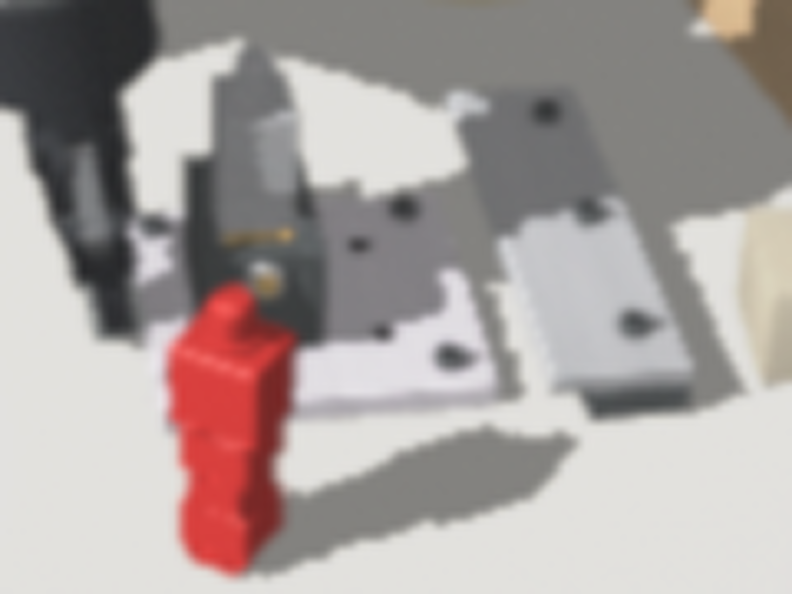

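The fixture moved about 28 mm and the post is upright. About 27 mm remains.

Request:
carry_out(
  motion=[
    [0, 0, 0, -5, 1, 0, -1],
    [0, 0, 0, -10, 2, 0.3, -1],
    [0, 0, 0, -15, 2, 1, -1],
    [0, 0, 0, -20, 2, 1.6, -1],
    [0, 0, 0, -20, 2, 1.6, -1],
  ],
)

```text
clock: 4.7
position: [527.0, 18.1, 19.1]
ee_rot: [0.054, 0.995, -0.006, 0.078]
contact_force: [-5.3, -1.2, -2.9]
gripper_width: -0.2
grasp_force: 2.6
```

```bash
python3 b.py
```

```text
[ 0.37  0.46 -0.7   0.27 -0.29 -2.3 ] [526.95950417  18.06059349  19.12499705] [-5.31851648 -1.15368138 -2.89549919]
turn [-0.003 -0.018  0.001] shift [51.  -0.8 -7.9]
turn [-0.003 -0.018  0.001] shift [45.1 -0.8 -7. ]
turn [-0.003 -0.018  0.001] shift [15.4 -0.8 -2.3]
turn [-0.003 -0.018  0.001] shift [-10.2  -0.8   1.7]
```

Request:
carry_out(
  motion=[
    [0, 0, 0, -3, 0, 0.5, -1],
    [0, 0, 0, -6, 0, 1, -1],
    [0, 0, 0, -9, 0, 1.5, -1],
    [0, 0, 0, -9, 0, 1.5, -1],
  ],
)

```text
clock: 5.2
position: [534.6, 16.8, 19.3]
ee_rot: [0.054, 0.996, -0.006, 0.077]
contact_force: [-9.8, 0.3, 1.2]
gripper_width: -0.3
grasp_force: 5.0
```

Request:
carry_out(
  motion=[
    [0, 0, 0, -2, 0, 0.3, -1],
    [0, 0, 0, -2, 0, 0.3, -1],
  ],
)

```text
clock: 5.45
position: [535.1, 16.2, 19.2]
ee_rot: [0.055, 0.996, -0.007, 0.075]
contact_force: [-14.9, 2.1, 5.3]
gripper_width: 0.2
grasp_force: 7.4
```

Request:
carry_out(
  motion=[
    [0, 0, 0, -2, 0, 0.3, -1],
    [0, 0, 0, -2, 0, 0.3, -1],
  ],
)

```text
clock: 5.7
position: [535.4, 15.5, 19.1]
ee_rot: [0.055, 0.996, -0.008, 0.074]
contact_force: [-18.7, 3.8, 10.2]
gripper_width: -0.2
grasp_force: 9.7
```

Request:
carry_out(
  motion=[
    [0, 0, 0, -3, 0.5, 0.3, -1],
    [0, 0, 0, -3, 0.5, 0.3, -1],
    [0, 0, 0, -3, 0.5, 0.3, -1],
  ],
)

```text
clock: 6.08
position: [535.9, 14.8, 18.9]
ee_rot: [0.055, 0.996, -0.009, 0.072]
contact_force: [-25.1, 6.0, 15.0]
gripper_width: -0.0
grasp_force: 12.9
```

```bash
python3 - <<'E'
from h import *
import pickle
im=get_image("side");pickle.dump(im,open("side2.pkl","wb"))
a=cv2.resize(im["color"][190:250,242:332],None,fx=8.8,fy=8.8,interpolation=cv2.INTER_CUBIC)
cv2.imwrite("pics/d.png",a)
E
```

```text
(no output)
```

View pics/d.png

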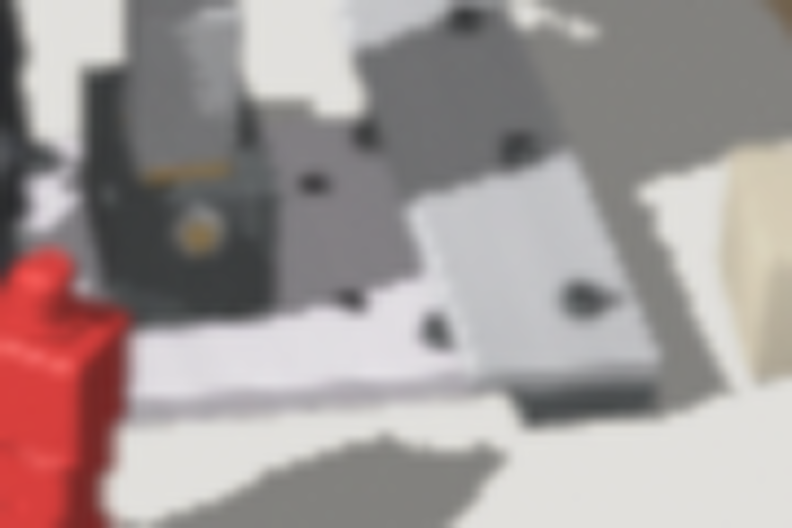

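The plate's rear edge is under the lip, with holes at (435,330) and (365,135). I'll check squareness and the gap from the holes and the block.

```bash
python3 - <<'E'
from h import *
import pickle
S=pickle.load(open("side2.pkl","rb"));S0=pickle.load(open("side0.pkl","rb"))
q=lambda u,v,s,o:(np.array([u,v])+.5)/s-.5+o
P=lambda u,v,z:onz(S,*q(u,v,8.8,np.array([242,190])),z)[:2]
a,b=P(433,330,12),P(365,134,12);d=b-a;print("holes",a,b,np.linalg.norm(d),"yaw",np.arctan2(-d[0],d[1]))
a0,b0=[onz(S0,*q(u,v,6.6,np.array([212,175])),12)[:2] for u,v in((388,366),(353,214))]
d0=b0-a0;print("start holes",a0,b0,np.linalg.norm(d0),"yaw",np.arctan2(-d0[0],d0[1]), "moved",a-a0,b-b0)
e,f=P(135,410,2),P(470,385,6);d=f-e;print("edge",np.arctan2(d[1],d[0]))
u=np.array([np.cos(SY),np.sin(SY)])
print("hole x in stop",(a-ST)@u,(b-ST)@u); 
c,s=np.cos(FY),np.sin(FY);print("hole in fixture",[(c*t[0]+s*t[1],-s*t[0]+c*t[1]) for t in(a0-FX,b0-FX)])
E
```

```text
holes [655.7439284  -42.11432665] [667.62775034  57.62207696] 100.44190076462411 yaw -0.11859317653793028
start holes [601.36191719 -41.19763983] [616.66214841  59.30058405] 101.65623481603043 yaw -0.15108364479301684 moved [54.38201121 -0.91668682] [50.96560192 -1.67850708]
edge -0.17885089834386816
hole x in stop -17.868848146029773 -16.945481026941156
hole in fixture [(np.float64(71.09670357549454), np.float64(-48.42550864936038)), (np.float64(73.13819403993158), np.float64(53.21022519290364))]
```

Force ramps stiffly with almost no travel, and the yaw is square to about 0.5°, so the fixture is home. I'll back off and rise.

Request:
carry_out(
  motion=[
    [0, 0, 0, 10, 0, -3, -1],
    [0, 0, 0, 22, 0, -6, -1],
    [0, 0, 0, 18, 0, -50, -1],
    [0, 0, 0, 8, 0, -110, -1],
    [0, -0.15, 0, -5, 0, -165, 0.7],
  ],
)

```text
clock: 6.75
position: [529.5, 22.7, 189.7]
ee_rot: [0.054, 0.985, -0.006, 0.162]
contact_force: [1.3, -0.1, 0.4]
gripper_width: 17.1
grasp_force: 0.0
```

```bash
python3 - <<'E'
from h import *
import pickle
print(read_state()["position"],read_state()["joints"].round(2),read_state()["contact_force"])
o=[]
for n,x,y in(("side",255,170),("scene",190,160)):
    im=get_image(n);pickle.dump(im,open(n+"3.pkl","wb"))
    o.append(cv2.resize(im["color"][y:y+80,x:x+80],(400,400),interpolation=cv2.INTER_CUBIC))
cv2.imwrite("pics/e.png",np.hstack(o))
E
```

```text
[529.49532616  22.66397256 189.74613607] [ 0.42  0.14 -0.64  0.32 -0.53 -2.36] [ 1.3399636  -0.13687818  0.38848414]
```

View pics/e.png

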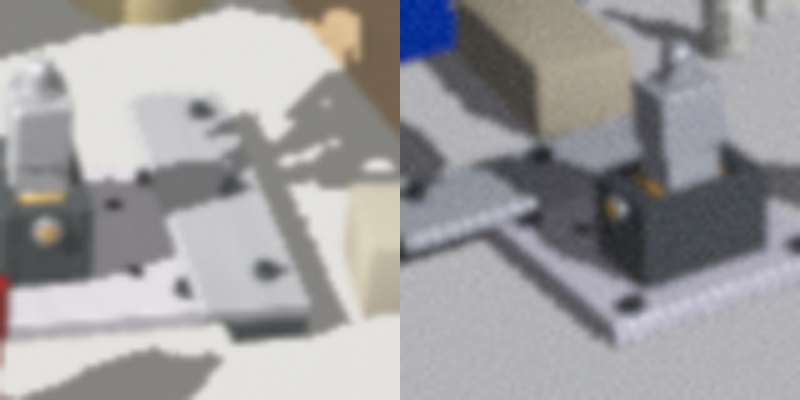

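Left (side): spigot top at (42,62), head's near top edge (10,103)-(68,107), rear corner under the lip. Right (scene): spigot top at (680,43), block's front edges at x=647 and x=767, plate's front-left corner at (617,330). I'll refit.

```bash
python3 - <<'E'
from h import *
import pickle
from scipy.optimize import least_squares
S=pickle.load(open("side3.pkl","rb"));C=pickle.load(open("scene3.pkl","rb"))
so=np.array([255,170]);co=np.array([190,160])
F=[(S,so,42,62,0,0,126),(S,so,10,103,-15,-18,108),(S,so,68,107,15,-18,108),(S,so,88,270,24,-36,12),
(C,co,280,43,0,0,126),(C,co,253,103,-15,18,108),(C,co,247,283,-24,36,12),(C,co,367,247,-24,-36,12),(C,co,367,177,-24,-36,58),(C,co,247,207,-24,36,58),(C,co,200,165,24,36,58),(C,co,217,329,-43,65,12),(C,co,217,345,-43,65,0)]
def f(p):
    c,s=np.cos(p[2]),np.sin(p[2])
    return np.concatenate([proj(i,[p[0]+c*x-s*y,p[1]+s*x+c*y,z])-((np.array([u,v])+.5)/5-.5+o) for i,o,u,v,x,y,z in F])
r=least_squares(f,[591,13,-.11],loss="soft_l1",x_scale=[100,100,1]);print(r.x,r.fun.reshape(-1,2).round(1).tolist())
a=r.x;d=a[:2]-ST;c,s=np.cos(SY),np.sin(SY);print("stop frame",c*d[0]+s*d[1],-s*d[0]+c*d[1],a[2]-SY)
for z in(170,92): rel([*a[:2],z],pose(a[2]))
E
```

```text
[ 5.89864134e+02  1.02525525e+01 -1.09239878e-01] [[-1.4, -0.0], [0.0, 2.2], [0.4, 0.6], [-0.2, 2.9], [-0.9, 0.2], [1.7, -0.9], [-0.1, 1.4], [0.1, 0.1], [-0.0, -2.0], [-0.8, 0.2], [-1.6, 0.9], [-0.2, -0.8], [0.0, 0.2]]
stop frame -89.07231440466401 -18.281825378612478 0.00016012229702942748
turn [0.007 0.327 0.004] shift [-54.3  -4.9  41.1]
turn [0.007 0.327 0.004] shift [-29.2  -5.3 114.9]
```

Request:
carry_out(
  motion=[
    [0, 0.16, 0, -27, -2, 20, 1],
    [0.007, 0.327, 0.004, -54, -4, 41, 1],
    [0.007, 0.327, 0.004, -54, -4, 41, 1],
    [0.007, 0.327, 0.004, -54, -4, 41, 1],
  ],
)

```text
clock: 7.35
position: [587.8, 9.6, 161.0]
ee_rot: [0.056, 0.998, -0.003, -0.008]
contact_force: [-0.5, 0.0, 0.3]
gripper_width: 85.5
grasp_force: 0.0
```

```bash
python3 - <<'E'
from h import *
print(read_state()["joints"].round(2),read_state()["gripper_width"])
for z in(88,): rel([590.5,11,z],pose(-.1094))
im=get_image("wrist");cv2.imwrite("pics/f.png",im["color"])
for z in (108,126): print(proj(im,[590.5,11,z]))
E
```

```text
[ 0.29  0.4  -0.19  0.   -0.99 -1.98] 85.53905820040742
turn [-0.007 -0.015 -0.003] shift [-3.6  2.2 72.9]
[261.13491515 231.9757841 ]
[261.33994463 245.33913024]
```

View pics/f.png

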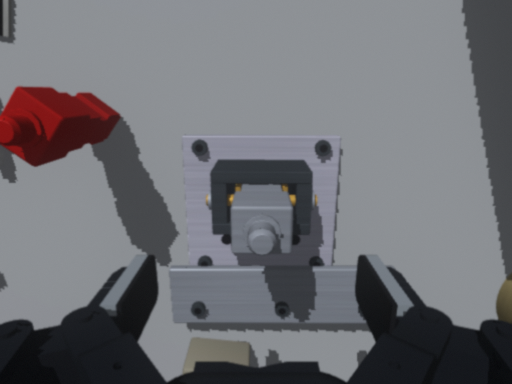

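The wrist view shows the post centred between the fingers (spigot at (261,239)) and the plate square under the stop. I'll descend and grip.

Request:
carry_out(
  motion=[
    [0, -0.01, 0, -2, 2, 25, 1],
    [-0.005, -0.015, 0, -2, 2, 50, 1],
    [-0.005, -0.015, 0, -2, 2, 65, 1],
    [-0.005, -0.015, 0, -2, 2, 73, 1],
    [-0.005, -0.015, 0, -2, 2, 73, 1],
  ],
)

```text
clock: 8.02
position: [589.0, 11.3, 89.6]
ee_rot: [0.056, 0.998, -0.001, 0.001]
contact_force: [-1.0, -0.2, -0.5]
gripper_width: 85.3
grasp_force: 0.0
```

Request:
carry_out(
  motion=[
    [0, 0, 0, 0, 0, 0, -1],
    [0, 0, 0, 0, 0, 0, -1],
    [0, 0, 0, 0, 0, 0, -1],
    [0, 0, 0, 0, 0, 0, -1],
    [0, 0, 0, 0, 0, 0, -1],
  ],
)

```text
clock: 8.65
position: [589.6, 11.4, 89.8]
ee_rot: [0.056, 0.998, -0.001, 0.001]
contact_force: [-0.6, 0.2, 3.0]
gripper_width: 35.0
grasp_force: 60.4
```

```bash
python3 - <<'E'
from h import *
s=read_state();print(s["position"],s["wrist_torque"],s["contact_force"],s["gripper_width"],(pose(-.1094).inv()*R.from_quat(s["ee_rot"])).as_rotvec().round(3))
# lean about foot (12 mm up): rel rotation about tool x through point below TCP
h=s["position"][2]-12
for a in(.08,.16,.2): print(a,"tool +x turn: shift y",h*np.sin(a),"z",h*(1-np.cos(a)))
E
```

```text
[589.62813461  11.37147286  89.75766494] [0.21474943 0.01516033 0.03895849] [-0.637685    0.22100477  2.99503   ] 35.00710042707252 [ 0.001 -0.002  0.003]
0.08 tool +x turn: shift y 6.213979997404636 z 0.24869184969931338
0.16 tool +x turn: shift y 12.388211728686574 z 0.9931766196463054
0.2 tool +x turn: shift y 15.448063257734521 z 1.5499763613200905
```

Request:
carry_out(
  motion=[
    [0.04, 0, 0, 0, 3, 0, -1],
    [0.08, 0, 0, 0, 6, -0.5, -1],
    [0.11, 0, 0, 0, 8.5, -0.5, -1],
    [0.11, 0, 0, 0, 8.5, -0.5, -1],
  ],
)

```text
clock: 9.15
position: [590.0, 18.1, 90.1]
ee_rot: [0.055, 0.997, -0.057, -0.003]
contact_force: [1.8, -6.8, 2.7]
gripper_width: 35.1
grasp_force: 60.9
```

Request:
carry_out(
  motion=[
    [0.03, 0, 0, 0, 2.5, 0.4, -1],
    [0.06, 0, 0, 0, 5, 0.8, -1],
    [0.06, 0, 0, 0, 5, 0.8, -1],
  ],
)

```text
clock: 9.52
position: [590.4, 22.3, 89.7]
ee_rot: [0.055, 0.995, -0.088, -0.005]
contact_force: [1.2, -6.8, 7.6]
gripper_width: 35.5
grasp_force: 61.3
```

```bash
cat > l.py <<'E'
from h import *
s=read_state();Rr=R.from_quat(s["ee_rot"]);z=Rr.as_matrix()[:,2]
print(s["position"].round(1),"foot",(s["position"]+77.5*z).round(1),"F",s["contact_force"].round(1),"T",s["wrist_torque"].round(2),"rot",(pose(-.1094).inv()*Rr).as_rotvec().round(3),s["gripper_width"])
E
python3 l.py
```

```text
[590.4  22.3  89.7] foot [588.9   8.8  13.4] F [ 1.2 -6.8  7.6] T [-2.52 -0.12  0.06] rot [0.177 0.001 0.002] 35.46774462646204
```

Request:
carry_out(
  motion=[
    [0.015, 0, 0, 0, 2, 0, -1],
    [0.025, 0, 0, 0, 4, 0, -1],
    [0.025, 0, 0, 0, 4, 0, -1],
  ],
)

```text
clock: 9.9
position: [590.7, 25.3, 89.5]
ee_rot: [0.056, 0.993, -0.101, -0.006]
contact_force: [0.1, -10.4, 9.4]
gripper_width: 35.2
grasp_force: 61.4
```

```bash
python3 l.py
```

```text
[590.7  25.3  89.5] foot [588.9   9.8  13.6] F [  0.1 -10.4   9.4] T [-3.38 -0.1   0.07] rot [0.203 0.001 0.003] 35.15966504052818
```

```bash
cat > m.py <<'E'
from h import *
import sys
foot=np.array([589.5,float(sys.argv[1]),12.3]);
for a in map(float,sys.argv[2:]):
    Rt=R.from_rotvec([0,0,0])*pose(-.1094)*R.from_rotvec([a,0,0])
    print(a,end=" ");rel(foot-77.5*Rt.as_matrix()[:,2],Rt)
E
python3 m.py 10.5 0.1 0 -.08
```

```text
0.1 turn [-0.103 -0.001 -0.003] shift [-0.5 -6.9  1.5]
0.0 turn [-0.203 -0.001 -0.003] shift [ -0.5 -14.6   2.7]
-0.08 turn [-0.283 -0.001 -0.003] shift [ -0.5 -20.6   4.2]
```

Request:
carry_out(
  motion=[
    [-0.05, 0, 0, 0, -3.5, 0.5, -1],
    [-0.103, 0, 0, -0.5, -7.5, 1.3, -1],
    [-0.15, 0, 0, -0.5, -11.5, 1.7, -1],
    [-0.203, 0, 0, -0.5, -15.5, 2.2, -1],
    [-0.283, 0, 0, -0.5, -22, 3.5, -1],
  ],
)

```text
clock: 10.52
position: [589.2, 6.8, 90.0]
ee_rot: [0.055, 0.997, 0.045, 0.004]
contact_force: [-2.0, 6.6, 6.7]
gripper_width: 35.4
grasp_force: 61.2
```

```bash
python3 l.py;python3 m.py 10.5 -.12 -.16 -.2
```

```text
[589.2   6.8  90. ] foot [590.2  13.7  12.8] F [-2.   6.6  6.7] T [1.75 0.94 0.07] rot [-0.09  -0.002  0.002] 35.392692051044854
-0.12 turn [-0.03   0.002 -0.001] shift [ 0.1 -5.6  0.3]
-0.16 turn [-0.07   0.002 -0.001] shift [ 0.1 -8.7  0.4]
-0.2 turn [-0.11   0.002 -0.001] shift [  0.1 -11.8   0.7]
```

Request:
carry_out(
  motion=[
    [-0.03, 0, 0, 0, -4, 0.3, -1],
    [-0.07, 0, 0, 0, -7.5, 0.4, -1],
    [-0.1, 0, 0, 0, -10.5, 0.6, -1],
    [-0.12, 0, 0, 0, -12.5, 0.7, -1],
    [-0.12, 0, 0, 0, -12.5, 0.7, -1],
  ],
)

```text
clock: 11.15
position: [588.6, -2.8, 89.3]
ee_rot: [0.056, 0.993, 0.106, 0.008]
contact_force: [-3.4, 11.7, 12.7]
gripper_width: 35.5
grasp_force: 62.0
```

```bash
python3 l.py;python3 m.py 10.5 -.2 -.1 0
```

```text
[588.6  -2.8  89.3] foot [590.7  13.4  13.6] F [-3.4 11.7 12.7] T [3.82 0.87 0.23] rot [-0.212 -0.004  0.003] 35.4723077312834
-0.2 turn [ 0.012  0.004 -0.002] shift [ 0.6 -2.2  0.6]
-0.1 turn [ 0.112  0.004 -0.003] shift [0.6 5.5 1.1]
0.0 turn [ 0.212  0.004 -0.003] shift [ 0.6 13.2  2.3]
```

Request:
carry_out(
  motion=[
    [0.05, 0, 0, 0, 3.5, 0, -1],
    [0.1, 0, 0, 0.3, 7, 0.5, -1],
    [0.16, 0, 0, 0.5, 11, 1, -1],
    [0.212, 0.004, -0.003, 0.6, 14.5, 1.5, -1],
    [0.212, 0.004, -0.003, 0.6, 14.5, 1.5, -1],
  ],
)

```text
clock: 11.78
position: [590.4, 10.2, 89.7]
ee_rot: [0.053, 0.999, -0.002, 0.001]
contact_force: [0.2, 3.5, 6.6]
gripper_width: 35.6
grasp_force: 61.9
```

```bash
python3 l.py;python3 m.py 11.5 0
```

```text
[590.4  10.2  89.7] foot [590.5   9.8  12.2] F [0.2 3.5 6.6] T [ 1.18 -0.03 -0.  ] rot [ 0.004 -0.002 -0.004] 35.59514570513315
0.0 turn [-0.004  0.002  0.004] shift [ 1.1  1.2 -0.1]
```

Upright again. Next comes a slow lift of 12 mm with a force check.

Request:
carry_out(
  motion=[
    [0, 0, 0, 0, 1.3, -2, -1],
    [0, 0, 0, 0, 1.3, -5, -1],
    [0, 0, 0, 0, 1.3, -8, -1],
    [0, 0, 0, 0, 1.3, -12, -1],
    [0, 0, 0, 0, 1.3, -12, -1],
  ],
)

```text
clock: 12.4
position: [588.5, 9.5, 100.3]
ee_rot: [0.055, 0.999, -0.003, -0.002]
contact_force: [0.8, 0.2, -2.6]
gripper_width: 35.5
grasp_force: 61.0
```

```bash
python3 l.py
```

```text
[588.5   9.5 100.3] foot [588.2   9.1  22.8] F [ 0.8  0.2 -2.6] T [ 0.01 -0.01  0.02] rot [ 0.005  0.003 -0.   ] 35.501380433249146
```

It rises freely and shows only its own weight. I'll lift it out to about 18 mm above the socket.

Request:
carry_out(
  motion=[
    [0, 0, 0, 0, 0.3, -12, -1],
    [0, 0, 0, 0, 0.3, -25, -1],
    [0, 0, 0, 0, 0.3, -38, -1],
    [0, 0, 0, 0, 0.3, -48, -1],
    [0, 0, 0, 0, 0.3, -53, -1],
  ],
)

```text
clock: 13.02
position: [589.2, 10.4, 154.2]
ee_rot: [0.054, 0.999, -0.002, -0.001]
contact_force: [0.6, -0.6, -2.3]
gripper_width: 35.3
grasp_force: 61.0
```

Request:
carry_out(
  motion=[
    [0, 0, 0, 0, 0, 0, -1],
    [0, 0, 0, 0, 0, 0, -1],
    [0, 0, 0, 0, 0, 0, -1],
  ],
)

```text
clock: 13.4
position: [588.7, 10.3, 152.6]
ee_rot: [0.054, 0.999, -0.003, -0.002]
contact_force: [-0.5, -0.2, -1.9]
gripper_width: 35.2
grasp_force: 61.0
```

```bash
python3 l.py; python3 - <<'E'
from h import *
im=get_image("side");cv2.imwrite("pics/g.png",cv2.resize(im["color"][140:260,225:345],(600,600),interpolation=cv2.INTER_CUBIC))
E
```

```text
[588.7  10.3 152.6] foot [588.4   9.9  75.1] F [-0.5 -0.2 -1.9] T [-0.02  0.    0.03] rot [ 0.006  0.004 -0.001] 35.160957300783096
```

View pics/g.png

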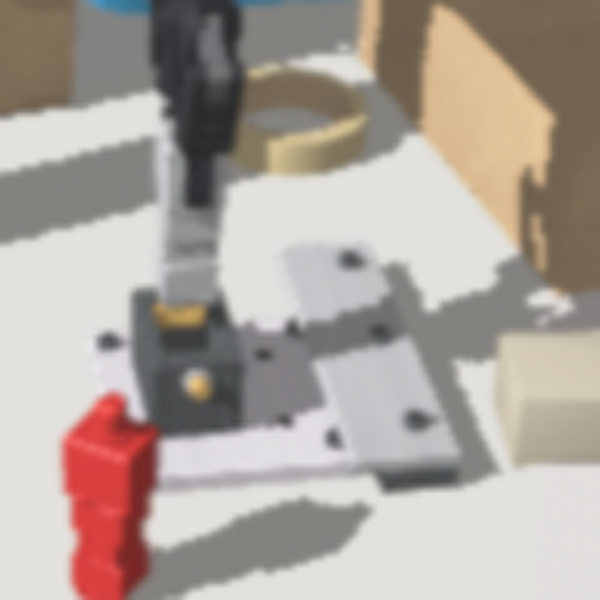

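The picture shows the post held upright with its foot at about (187,303), clear above the socket. The fixture is flat and still under the lip.

```bash
python3 -c "
from bench import *
print(job_done())"
```

```text
the job is handed in; nothing more can be done
None
```

The job is handed in at about 13.5 s of the 61 s allowed, verdict not reported: the fixture is home against the stop and flat as far as the images and push forces show, both pads were rocked back, and the post is held upright about 17 mm above its socket.

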